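Bar the pump over, just past compression

TASK

Turn the pump's flywheel clockwise (as the arrow on the yellow cover shows) by its black handgrips, taking a fresh grip whenever the cover stops you, until you feel the resistance climb to its peak and fall away again. Stop just past that peak, then let go and leave the wheel standing there; leave the dust brush and rubber foot beside the pump where they are.

Things in the scene. Friction and masses are not known exactly. Their poses are not given: they have to be found in the camera images.
- pump: fixed bench pump: 200 mm round foot plate on rubber feet, round green case, flywheel on top, yellow cover over the wheel's far part. Origin: middle of the foot's underside, on the wheel's upright axis; x points to the covered far side, -x to the open side. Cover roof 158 to 162 mm over the bench, its straight front edge at x = -41 mm, 124 mm to each side; only grips before that edge can be reached
- axis (a point): point on the flywheel's upright axis, 135 mm over the bench; axes as the pump's
- flywheel: steel flywheel, 220 mm across, top 88 mm over the bench (hub: radius 32, up to 110 mm). Origin on its upright axis, 14 mm over the bench. It stays where left: a steady drag of 4 to 6 N at a handgrip, rising within 10 degrees to twice that at the compression peak, then dropping within 8 to about 2 N or less before the drag returns. The peak, unseen, lies 110 to 148 degrees on at the start
- handle0 (a point): handgrip 1 of six equal ones: upright black sleeve, 21 to 23 mm across, 56 mm high, turning freely about its own upright pin, 85 mm from the wheel's axis. The point lies on the sleeve's axis 16 mm below its top, 133 mm over the bench: the height to take it at
- handle1 (a point): handgrip 2 of six equal ones: upright black sleeve, 21 to 23 mm across, 56 mm high, turning freely about its own upright pin, 85 mm from the wheel's axis. The point lies on the sleeve's axis 16 mm below its top, 133 mm over the bench: the height to take it at
- handle2 (a point): handgrip 3 of six equal ones: upright black sleeve, 21 to 23 mm across, 56 mm high, turning freely about its own upright pin, 85 mm from the wheel's axis. The point lies on the sleeve's axis 16 mm below its top, 133 mm over the bench: the height to take it at
- handle3 (a point): handgrip 4 of six equal ones: upright black sleeve, 21 to 23 mm across, 56 mm high, turning freely about its own upright pin, 85 mm from the wheel's axis. The point lies on the sleeve's axis 16 mm below its top, 133 mm over the bench: the height to take it at
- handle4 (a point): handgrip 5 of six equal ones: upright black sleeve, 21 to 23 mm across, 56 mm high, turning freely about its own upright pin, 85 mm from the wheel's axis. The point lies on the sleeve's axis 16 mm below its top, 133 mm over the bench: the height to take it at
- handle5 (a point): handgrip 6 of six equal ones: upright black sleeve, 21 to 23 mm across, 56 mm high, turning freely about its own upright pin, 85 mm from the wheel's axis. The point lies on the sleeve's axis 16 mm below its top, 133 mm over the bench: the height to take it at
- plunger (a joint): compression plunger, inside the closed crankcase and out of sight: 0 at rest, pressed (m) only within 12 degrees of wheel turn either side of the compression peak, 0.006 on its crest
- valve (a joint): outlet valve, inside the closed crankcase and out of sight: 0 when shut, lifted (m, up to 0.003) only while the wheel stands about 2 to 21 degrees clockwise past the crest of compression
- brush: loose dust brush with a wooden handle, 133 mm, near the bench's front edge; leave alone. Origin under its middle
- foot: loose round black rubber foot, 45 mm across, 16 mm high, near the bench's front edge; leave alone. Origin under its middle

How it is judged:
By the outcome, as a careful person would: the job done as asked, in the order asked, and still so for the second after the job is handed in, with the robot touching nothing.
It also fails if it takes over 67 s, if anything falls off the work surface, if the arm or the gripper's body presses on something with over 40 N, if the wrist force passes 120 N, or if a joint passes its speed limit or range.

ROBOT

A 6-joint arm with a two-finger parallel gripper is mounted at the origin on a cart in front of the work surface, level with it; the furniture and walls round the work are solid. World frame = base frame: x ahead of the robot, y to its left, z up, the work surface at z = 0. Lengths are in mm, angles in rad, forces in N, time in s.
With the tool pointing down it reaches from about 350 to 975 mm from the base axis. Payload 7.1 kg.
Tool frame: the origin (TCP) lies at the very end of the fingers, on their centre line; the grasp point (between the pads) lies 19 mm behind it; z points along the fingers, y is the line along which they close (so a half turn about z gives the same grasp; the last joint's range is limited). The gripper opens to 88 mm and grips with 3 to 60 N. Pads are 20 mm wide; open, the fingers measure 115 mm over their backs; the gripper's body (75 mm by 178 mm) begins 61 mm behind the grasp point.
Start: joints at [1.155, 0.423, 1.63, -0, 1.089, -0.019], TCP at [241.511, 576.435, 188.375] pointing down, gripper open.
Joint ranges: [-3, 3], [-0.9, 2.11], [0.09, 2.58], [-1.31, 4.45], [0.11, 2.69], [-2.54, 2.54]. Speed limits (rad/s): [2.39, 2.39, 3.01, 3.14, 3.14, 3.14].

INTERFACE

Orientations are given as a unit quaternion [w, x, y, z].
In Python, from bench import monitor, imaging, arm gives the robot as it stands.
- The arm moves only by the shell command python3 -m handwheel 'ROWS'. ROWS is JSON, a list of rows, each an object of numbers: "dx", "dy", "dz": the shift along the tool's x, y, z in cm; "rx", "ry", "rz": the turn, a rotation vector about the tool's x, y, z in rad; "jaw": the closure, from 0 (fully open) to 1 (shut). A call has 1 to 10 rows; each row is the pose to reach, as a shift and turn from the pose commanded when the call began, along the tool's axes at that moment; what a row does not reach only later rows make up. A row lasts 1/12 s, in which the tool goes at most 41.7 mm and 7.16 degrees, less where a joint would pass 70% of its speed; a pose out of reach is approached as far as the arm can. A call with a gripper value outside its range is refused whole. The fingers move at their own pace and stop on an object; the grip force is fixed at half the most. Time passes only in rows, so rows that repeat a pose let the fingers close. It gives the time, the measured TCP pose, the force, the opening and the grip force at its end, in the units of the state.
- monitor.sense(): the state, without advancing time (a new reading comes with each control period).
- imaging.grab_frame(name): name is "scene" or "top"; returns a dict with "color" (420x560x3 uint8, red, green, blue), "fx", "fy", "cx", "cy" (pixels), "pose" (4x4, takes a point from camera to world coordinates). Camera axes: x right, y up, looking along -z (the intrinsics and any distortion apply to the point x, -y, -z); pixel columns grow to the right and rows downward; lengths in mm; the calibration is good to about 2 mm. A picture is of the moment at which its call begins. There is no depth.
- arm.finish_job(): hands the job in; it is judged then, once.
The state is a dict: "clock": time; "qpos": joint angles; "dq": joint speeds; "tau": joint torques, N m; "eef_pos": TCP position; "ee_rot": TCP orientation; "contact_force": force on the tool from outside, world axes, zero at the start; "torque": the same for the moment, N m; "width": finger opening in mm; "grip_force": force on a finger pad.
Only numpy, scipy, OpenCV 4.12 (cv2) and the standard library are available. Lean on these libraries where they do the work, as an engineer would, in place of code of your own. Each camera call takes 0.05 s, during which the arm holds its last target. There are 200 camera calls.

## Working session

There is one attempt and no reset: what is moved stays moved. The work goes in short steps, Python scripts to look and compute and a shell command to move; the robot and the scene stay as the last step left them, time stands still between calls to the robot, and variables do not carry over. Pictures are saved under pics/ and viewed, at most 10 in all, crops included, and the job is handed in when it is done.

```bash
mkdir -p pics; ls; python3 - <<'E'
from bench import monitor, imaging
import cv2
print(monitor.sense())
for n in("scene","top"):
    f=imaging.grab_frame(n); cv2.imwrite(f"pics/{n}0.png",f["color"][:,:,::-1])
    print(n,{k:v for k,v in f.items() if k!="color"})
E
```

```text
pics
{'clock': 0.0, 'qpos': array([ 1.15501915e+00,  4.23847063e-01,  1.63067621e+00,  5.82490459e-06,
        1.08862246e+00, -1.89684908e-02]), 'dq': array([ 3.36479850e-05,  1.41152971e-05, -1.48805249e-03, -5.06284404e-05,
       -2.75108734e-04,  1.89755343e-04]), 'tau': array([-9.91742090e-04, -5.44613421e+01, -2.73668468e+01,  6.44577853e-02,
        2.27123313e-02, -1.18334233e-04]), 'eef_pos': array([241.25734301, 575.895166  , 187.60328438]), 'ee_rot': array([-1.69990997e-04,  1.97106495e-01,  9.80381776e-01, -7.57708925e-04]), 'contact_force': array([-0.79964854,  0.32499005,  0.52171133]), 'torque': array([ 0.01581115,  0.01384801, -0.0323611 ]), 'grip_force': 0.0, 'width': 87.94322482797467}
scene {'fx': 456.0525104142327, 'fy': 456.0525104142327, 'cx': 280.1324207313219, 'cy': 210.46179896150997, 'pose': array([[ 8.90545240e-01,  3.42401339e-01, -2.99483720e-01,
         2.39728169e+02],
       [-4.54513418e-01,  6.42806476e-01, -6.16617699e-01,
        -2.10623999e+02],
       [-1.86206512e-02,  6.85245326e-01,  7.28074251e-01,
         7.46824067e+02],
       [ 0.00000000e+00,  0.00000000e+00,  0.00000000e+00,
         1.00000000e+00]])}
top {'fx': 470.92123848863037, 'fy': 470.92123848863037, 'cx': 280.4568054570786, 'cy': 208.3434742106286, 'pose': array([[-1.90784172e-02,  9.87902625e-01, -1.53897423e-01,
         3.22092658e+02],
       [-9.99700650e-01, -2.12070084e-02, -1.22013296e-02,
         3.35782839e+02],
       [-1.53174295e-02,  1.53618572e-01,  9.88011493e-01,
         1.24552488e+03],
       [ 0.00000000e+00,  0.00000000e+00,  0.00000000e+00,
         1.00000000e+00]])}
```

View pics/top0.png

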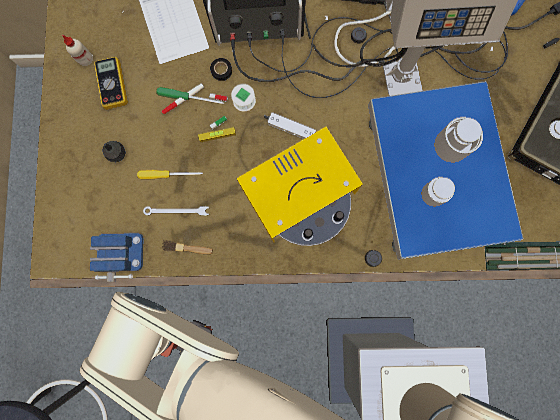

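View pics/scene0.png

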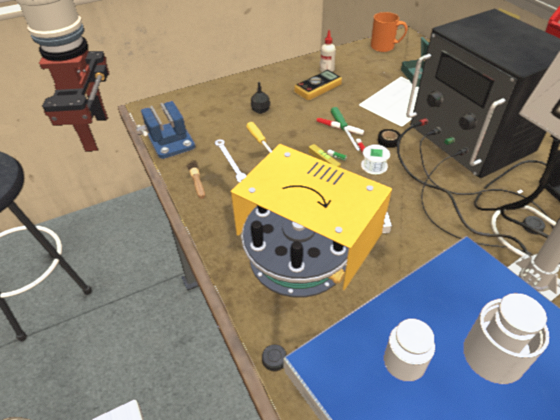

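Top view: the yellow cover's front edge runs (273,237)–(362,185), with two handgrip tops at (308,233) and (339,215). Brush is at (190,247) and foot at (373,258). Scene view: grips at about (257,232), (297,253) and (262,211).

```bash
cat > h.py <<'E'
import numpy as np, cv2
from bench import monitor, imaging
def ray(f,u,v,z):
    P=f["pose"]; d=P[:3,:3]@np.array([(u-f["cx"])/f["fx"],-(v-f["cy"])/f["fy"],-1]); o=P[:3,3]
    return (o+d*(z-o[2])/d[2])[:2]
def proj(f,p):
    P=f["pose"]; c=P[:3,:3].T@(np.array(p,float)-P[:3,3])
    return np.array([f["cx"]+f["fx"]*c[0]/-c[2], f["cy"]-f["fy"]*c[1]/-c[2]])
def yellow(f):
    h=cv2.cvtColor(f["color"],cv2.COLOR_RGB2HSV); m=cv2.inRange(h,(22,180,150),(32,255,255))
    c=max(cv2.findContours(m,cv2.RETR_EXTERNAL,cv2.CHAIN_APPROX_NONE)[0],key=cv2.contourArea)
    return c
E
python3 - <<'E'
from h import *
f=imaging.grab_frame("top"); c=yellow(f); print(cv2.contourArea(c))
r=cv2.approxPolyDP(c,8,True)[:,0].astype(float); print(r.tolist())
b=cv2.boxPoints(cv2.minAreaRect(c)); print(b.tolist())
W=np.array([ray(f,*q,162) for q in b]); print(W.round(1).tolist(), np.linalg.norm(W-np.roll(W,-1,0),axis=1))
for q in r: print(q, ray(f,*q,162).round(1))
for q in [(308,233),(339,215)]: print(q, ray(f,*q,149).round(1))
for q in [(190,247),(373,258)]: print(q, ray(f,*q,10).round(1))
g=f["color"]; s=imaging.grab_frame("scene")
for q in [(256,225),(297,244),(262,211)]: print('scene',q, ray(s,*q,149).round(1))
A=cv2.resize(g[170:260,240:370],None,fx=4,fy=4,interpolation=2); B=cv2.resize(s["color"][180:300,225:375],None,fx=3.6,fy=3.0)
cv2.imwrite("pics/crop.png",A[:,:,::-1]); 
cv2.imwrite("pics/crop2.png",cv2.resize(s["color"][170:300,220:400],None,fx=4,fy=4,interpolation=2)[:,:,::-1])
E
```

```text
7103.0
[[326.0, 127.0], [237.0, 178.0], [271.0, 237.0], [362.0, 184.0]]
[[235.8447723388672, 177.83624267578125], [326.91168212890625, 123.8314437866211], [362.53564453125, 183.90325927734375], [271.46875, 237.90805053710938]]
[[565.8, 452.9], [693.0, 234.2], [544.6, 155.9], [422.3, 371.2]] [252.99322959 167.7442684  247.6389442  165.14582528]
[326. 127.] [685.2 236.6]
[237. 178.] [565.4 450.1]
[271. 237.] [424.4 372.3]
[362. 184.] [544.4 157.2]
(308, 233) [433.2 286.1]
(339, 215) [474.1 212.2]
(190, 247) [416.8 590.9]
(373, 258) [378.5 112.5]
scene (256, 225) [432.5 284.4]
scene (297, 244) [475.5 213.3]
scene (262, 211) [456.2 309.8]
```

View pics/crop.png

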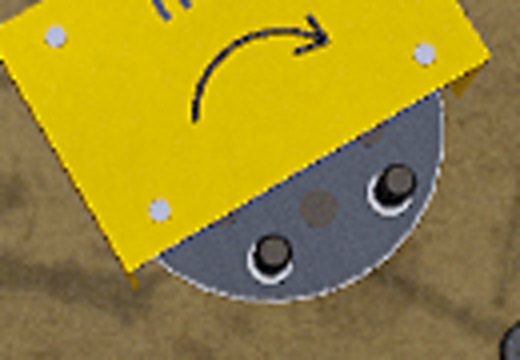

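View pics/crop2.png

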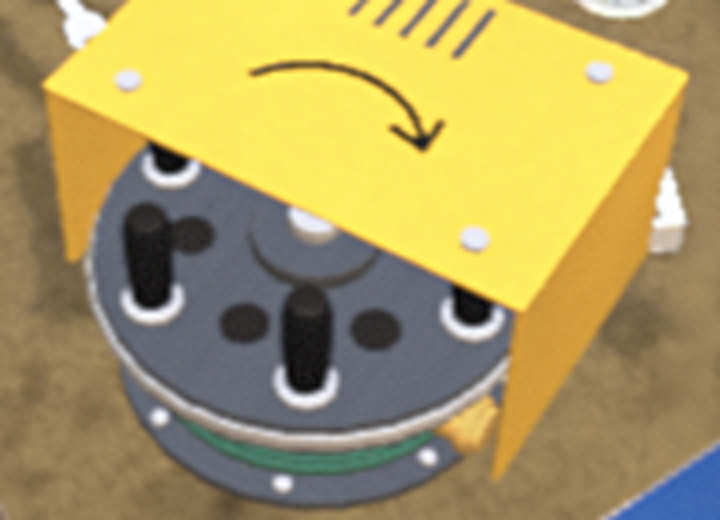

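Crops show grip tops at full-image (308.5,232) and (340,215). That puts the axis near (520,284.5) with pump x at a yaw of about 29.4°. The grips are 85–86 mm from the axis, at about ±30° on the open side, which fits the given sizes. Next I go above the right-hand grip, B, turning the tool so it closes along the cover edge.

```bash
python3 -m handwheel '[{"dz":-2},{"dx":-35.6,"dy":-24.5,"dz":-1.7,"rz":-0.908,"jaw":0.35},{"dx":-35.6,"dy":-24.5,"dz":-1.7,"rz":-0.908,"jaw":0.35},{"dx":-35.6,"dy":-24.5,"dz":-1.7,"rz":-0.908,"jaw":0.35},{"dx":-35.6,"dy":-24.5,"dz":-1.7,"rz":-0.908,"jaw":0.35},{"dx":-35.6,"dy":-24.5,"dz":-1.7,"rz":-0.908,"jaw":0.35},{"dx":-35.6,"dy":-24.5,"dz":-1.7,"rz":-0.908,"jaw":0.35},{"dx":-35.6,"dy":-24.5,"dz":-1.7,"rz":-0.908,"jaw":0.35},{"dx":-35.6,"dy":-24.5,"dz":-1.7,"rz":-0.908,"jaw":0.35},{"dx":-35.6,"dy":-24.5,"dz":-1.7,"rz":-0.908,"jaw":0.35}]'
python3 -c "
from bench import monitor;print(monitor.sense()['eef_pos'],monitor.sense()['ee_rot'])"
```

```text
[241.38407742 576.11508874 187.92126073] [-8.65353870e-05  1.97102878e-01  9.80382700e-01 -4.56869329e-04]schema error: expected keys dx, dy, dz, rx, ry, rz, jaw
```

```bash
python3 -m handwheel '[{"dx":0,"dy":0,"dz":-2,"rx":0,"ry":0,"rz":0,"jaw":0.35},{"dx":-35.6,"dy":-24.5,"dz":-1.7,"rx":0,"ry":0,"rz":-0.908,"jaw":0.35},{"dx":-35.6,"dy":-24.5,"dz":-1.7,"rx":0,"ry":0,"rz":-0.908,"jaw":0.35},{"dx":-35.6,"dy":-24.5,"dz":-1.7,"rx":0,"ry":0,"rz":-0.908,"jaw":0.35},{"dx":-35.6,"dy":-24.5,"dz":-1.7,"rx":0,"ry":0,"rz":-0.908,"jaw":0.35},{"dx":-35.6,"dy":-24.5,"dz":-1.7,"rx":0,"ry":0,"rz":-0.908,"jaw":0.35},{"dx":-35.6,"dy":-24.5,"dz":-1.7,"rx":0,"ry":0,"rz":-0.908,"jaw":0.35},{"dx":-35.6,"dy":-24.5,"dz":-1.7,"rx":0,"ry":0,"rz":-0.908,"jaw":0.35},{"dx":-35.6,"dy":-24.5,"dz":-1.7,"rx":0,"ry":0,"rz":-0.908,"jaw":0.35},{"dx":-35.6,"dy":-24.5,"dz":-1.7,"rx":0,"ry":0,"rz":-0.908,"jaw":0.35}]'
python3 -c "
from bench import monitor;print(monitor.sense()['eef_pos'],monitor.sense()['ee_rot'],monitor.sense()['qpos'])"
```

```text
clock: 1.03
eef_pos: [436.4, 272.8, 206.0]
ee_rot: [0.0, -0.255, 0.967, 0.0]
contact_force: [1.3, 0.7, 0.6]
width: 57.7
grip_force: 0.0
[436.44020506 272.77793702 205.96211143] [ 1.00465191e-04 -2.55264602e-01  9.66871228e-01  2.21700461e-05] [ 5.35488658e-01  2.38988378e-01  1.85546567e+00 -1.42907527e-05
  1.04693322e+00 -1.55154325e+00]
```

```bash
python3 -m handwheel '[{"dx":-0.4,"dy":-7.1,"dz":0,"rx":0,"ry":0,"rz":0,"jaw":0.35},{"dx":-0.4,"dy":-7.1,"dz":0,"rx":0,"ry":0,"rz":0,"jaw":0.35},{"dx":-0.4,"dy":-7.1,"dz":0,"rx":0,"ry":0,"rz":0,"jaw":0.35},{"dx":-0.4,"dy":-7.1,"dz":0,"rx":0,"ry":0,"rz":0,"jaw":0.35},{"dx":-0.4,"dy":-7.1,"dz":0,"rx":0,"ry":0,"rz":0,"jaw":0.35},{"dx":-0.4,"dy":-7.1,"dz":0,"rx":0,"ry":0,"rz":0,"jaw":0.35}]'
cat >> h.py <<'E'
AX=np.array([520.,284.5]); px=np.array([.871,.491]); py=np.array([-.491,.871])
def where():
    s=monitor.sense(); p=s["eef_pos"]; d=p[:2]-AX; q=s["ee_rot"]; a=2*np.arctan2(q[2],q[1])
    tx=np.array([np.cos(a),np.sin(a)]); ty=np.array([tx[1],-tx[0]])
    x,y=d@px,d@py; phi=np.arctan2(y,-x); r=np.hypot(x,y)
    F=s["contact_force"][:2]; t=np.array([np.sin(phi),np.cos(phi)])  # tangent cw in pump (x,y)
    t=t[0]*px+t[1]*py
    rad=d/r
    print("t%.2f pump x %.1f y %.1f z %.1f phi %.1f r %.1f Ft %.1f Fr %.1f Fz %.1f w %.1f"%(s["clock"],x,y,p[2],np.degrees(phi),r,F@t,F@rad,s["contact_force"][2],s["width"]))
    return p,tx,ty
E
cat > look.py <<'E'
from h import *
import sys
p,tx,ty=where()
s=imaging.grab_frame("scene"); cv2.imwrite(sys.argv[1],cv2.resize(s["color"][110:310,190:420],None,fx=3.4,fy=3,interpolation=2)[:,:,::-1])
B=np.array([474.6,212.6]); d=B-p[:2]; print("to B: dx %.1f dy %.1f"%(d@tx,d@ty),p)
E
python3 look.py pics/l1.png
```

```text
clock: 1.53
eef_pos: [473.4, 215.3, 205.8]
ee_rot: [-0.0, -0.253, 0.967, 0.0]
contact_force: [-0.4, 0.9, 0.4]
width: 56.8
grip_force: 0.0
t1.53 pump x -74.5 y -37.4 z 205.8 phi -26.7 r 83.4 Ft 0.8 Fr -0.6 Fz 0.4 w 56.8
to B: dx 0.3 dy -2.9 [473.43436431 215.28606998 205.79826824]
```

View pics/l1.png

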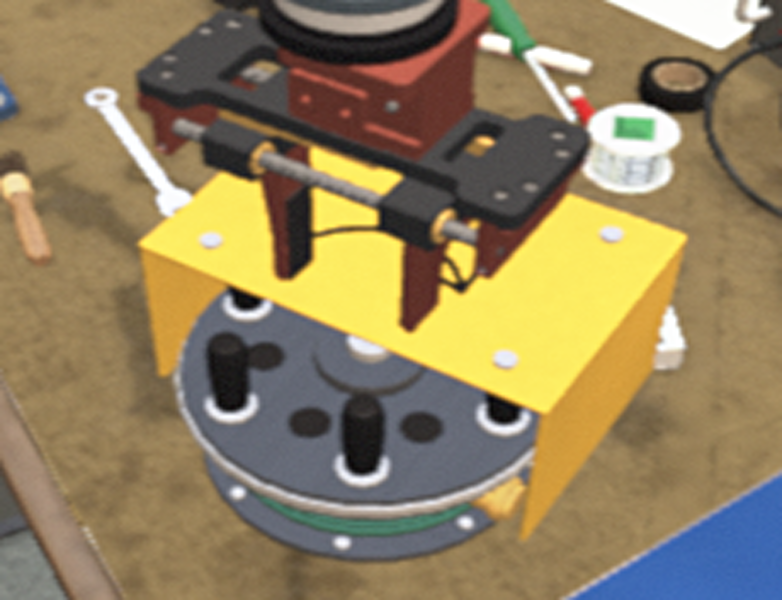

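The fingers straddle grip B, with the fingertips near crop (290,270) and (415,320), and all clear of the cover. Next I go down and close.

```bash
python3 -m handwheel '[{"dx":0,"dy":-0.25,"dz":2.5,"rx":0,"ry":0,"rz":0,"jaw":0.35},{"dx":0,"dy":-0.25,"dz":5,"rx":0,"ry":0,"rz":0,"jaw":0.35},{"dx":0,"dy":-0.25,"dz":7.5,"rx":0,"ry":0,"rz":0,"jaw":0.35},{"dx":0,"dy":-0.25,"dz":9.2,"rx":0,"ry":0,"rz":0,"jaw":0.35},{"dx":0,"dy":-0.25,"dz":9.2,"rx":0,"ry":0,"rz":0,"jaw":0.35},{"dx":0,"dy":-0.25,"dz":9.2,"rx":0,"ry":0,"rz":0,"jaw":0.35}]'
python3 -c "from h import *;where()"
python3 -m handwheel '[{"dx":0,"dy":0,"dz":0,"rx":0,"ry":0,"rz":0,"jaw":1},{"dx":0,"dy":0,"dz":0,"rx":0,"ry":0,"rz":0,"jaw":1},{"dx":0,"dy":0,"dz":0,"rx":0,"ry":0,"rz":0,"jaw":1},{"dx":0,"dy":0,"dz":0,"rx":0,"ry":0,"rz":0,"jaw":1},{"dx":0,"dy":0,"dz":0,"rx":0,"ry":0,"rz":0,"jaw":1},{"dx":0,"dy":0,"dz":0,"rx":0,"ry":0,"rz":0,"jaw":1}]'
python3 -c "from h import *;where()"
```

```text
clock: 2.08
eef_pos: [474.3, 213.0, 113.4]
ee_rot: [-0.001, -0.254, 0.967, -0.0]
contact_force: [-0.5, -0.1, 0.5]
width: 57.2
grip_force: 0.0
t2.08 pump x -74.9 y -39.9 z 113.4 phi -28.0 r 84.9 Ft 0.4 Fr 0.3 Fz 0.5 w 57.2
clock: 2.58
eef_pos: [475.5, 212.3, 114.3]
ee_rot: [0.0, -0.253, 0.968, 0.0]
contact_force: [0.2, -0.5, 0.2]
width: 20.5
grip_force: 0.0
t2.58 pump x -74.2 y -41.0 z 114.3 phi -28.9 r 84.8 Ft -0.4 Fr 0.3 Fz 0.2 w 20.5
```

```bash
python3 -m handwheel '[{"dx":0,"dy":0,"dz":0,"rx":0,"ry":0,"rz":0,"jaw":1},{"dx":0,"dy":0,"dz":0,"rx":0,"ry":0,"rz":0,"jaw":1},{"dx":0,"dy":0,"dz":0,"rx":0,"ry":0,"rz":0,"jaw":1}]'
python3 look.py pics/l2.png
```

```text
clock: 2.83
eef_pos: [476.3, 212.6, 114.9]
ee_rot: [0.001, -0.253, 0.968, 0.0]
contact_force: [-0.5, -0.8, 7.7]
width: 1.7
grip_force: 3.7
t2.83 pump x -73.4 y -41.1 z 114.9 phi -29.3 r 84.1 Ft 0.1 Fr 0.9 Fz 7.7 w 1.7
to B: dx 1.5 dy 0.8 [476.26094013 212.62412883 114.91843397]
```

View pics/l2.png

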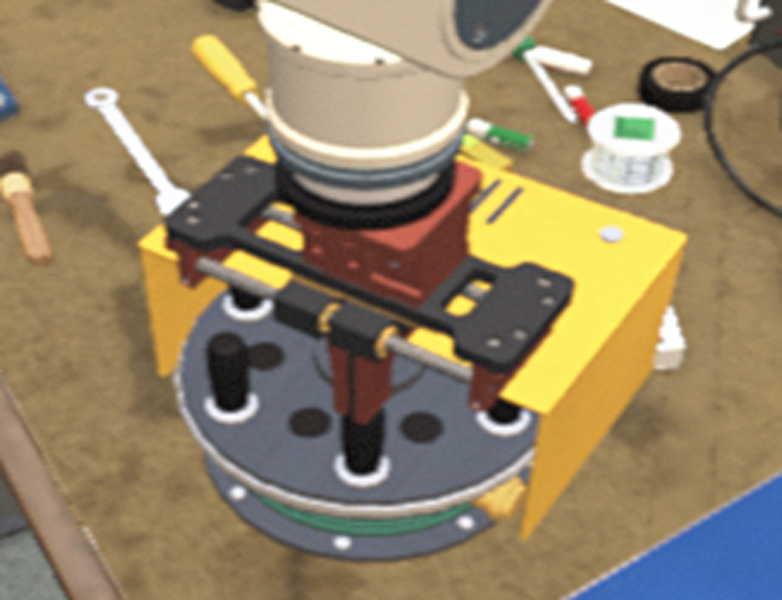

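```bash
python3 - <<'E'
from h import *
s=imaging.grab_frame("scene"); t=imaging.grab_frame("top")
def tri(a,b):
    A=[];r=[]
    for f,(u,v) in((s,a),(t,b)):
        P=f["pose"];d=P[:3,:3]@np.array([(u-f["cx"])/f["fx"],-(v-f["cy"])/f["fy"],-1]);d/=np.linalg.norm(d)
        M=np.eye(3)-np.outer(d,d);A.append(M);r.append(M@P[:3,3])
    return np.linalg.solve(sum(A),sum(r))
print(tri((256.75,223),(308.5,231.75)),tri((296.75,244),(340,215)))
for p in [(476,213,114),(476,213,175),(474.6,212.6,149),(474.6,212.6,93)]: print(p,proj(s,p))
where()
cv2.imwrite("pics/l3.png",cv2.resize(s["color"][195:285,250:350],None,fx=8,fy=6,interpolation=2)[:,:,::-1])
E
```

```text
[435.16641236 285.18215321 152.32707318] [473.42995453 210.4128761  153.36204919]
(476, 213, 114) [297.19106292 256.73442477]
(476, 213, 175) [297.51126135 234.00583513]
(474.6, 212.6, 149) [296.7516521  244.48249371]
(474.6, 212.6, 93) [296.50138557 264.441048  ]
t2.98 pump x -73.3 y -41.1 z 114.9 phi -29.3 r 84.0 Ft 0.3 Fr 0.7 Fz 7.5 w 0.4
```

View pics/l3.png

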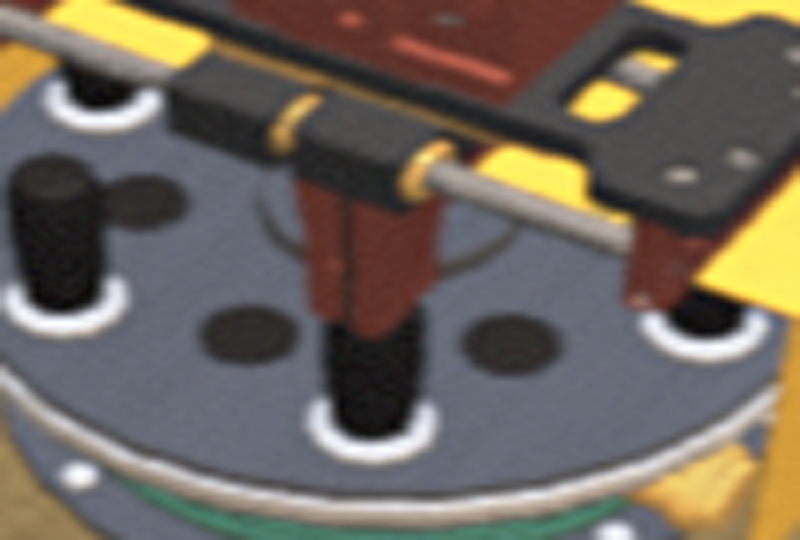

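The fingertips sit on top of the grip, with the lowest point at full-image (297,251), so they are not around it. Fz is +7.5 N and the width about 0. The real fingertips therefore seem to be higher than reported, so I check that against the earlier pictures.

```bash
python3 - <<'E'
from h import *
s=imaging.grab_frame("scene")
for z in (188,205,220,235): print(z,proj(s,(241.3,575.9,z)))
print('l1 obs mid 292.9,210.5')
for z in (206,220,235,245): print(z,proj(s,(473.4,215.3,z)))
# start image: red finger lowest pixels
i=cv2.imread("pics/scene0.png"); h=cv2.cvtColor(i,cv2.COLOR_BGR2HSV)
m=cv2.inRange(h,(0,100,40),(10,255,200))|cv2.inRange(h,(170,100,40),(180,255,200)); m[:,120:]=0
ys,xs=np.nonzero(m)
for y in range(100,160,6):
    k=xs[ys==y]; print(y,(k.min(),k.max()) if len(k) else None)
E
python3 -c "
import cv2;i=cv2.imread('pics/scene0.png')[50:170,20:140];cv2.imwrite('pics/s0c.png',cv2.resize(i,None,fx=5,fy=5))"
```

```text
188 [103.46013614 147.50147303]
205 [100.811008   140.57840367]
220 [ 98.41087484 134.30604254]
235 [ 95.94964835 127.87402388]
l1 obs mid 292.9,210.5
206 [295.56347268 221.01022934]
220 [295.61709242 215.05140891]
235 [295.67626208 208.4758198 ]
245 [295.7167372  203.97777507]
100 (np.int64(100), np.int64(101))
106 (np.int64(86), np.int64(102))
112 (np.int64(45), np.int64(105))
118 (np.int64(50), np.int64(106))
124 (np.int64(53), np.int64(87))
130 (np.int64(76), np.int64(89))
136 (np.int64(79), np.int64(92))
142 (np.int64(82), np.int64(94))
148 (np.int64(84), np.int64(97))
154 None
```

View pics/s0c.png

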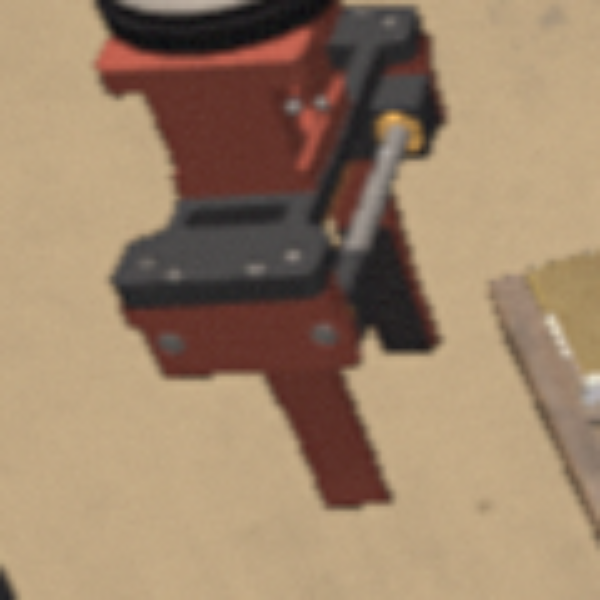

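The start picture agrees: the fingertips (91.6,150.6) and (101,119.6) average to about 30 mm above the reported TCP. Contact with the 149 mm grip top at a reported 115 gives an offset of about +34 mm. The fingers show at full length, so the body is raised by the same amount and keeps its clearance. The right reported height for the grip is therefore about 80 mm, so I lift, open and go down to that.

```bash
python3 -m handwheel '[{"dx":0,"dy":0,"dz":-1,"rx":0,"ry":0,"rz":0,"jaw":0.35},{"dx":0,"dy":0,"dz":-1,"rx":0,"ry":0,"rz":0,"jaw":0.35},{"dx":0,"dy":0,"dz":-1,"rx":0,"ry":0,"rz":0,"jaw":0.35},{"dx":0,"dy":0,"dz":-1,"rx":0,"ry":0,"rz":0,"jaw":0.35},{"dx":0,"dy":0,"dz":-1,"rx":0,"ry":0,"rz":0,"jaw":0.35},{"dx":0,"dy":0,"dz":-1,"rx":0,"ry":0,"rz":0,"jaw":0.35},{"dx":0,"dy":0,"dz":-1,"rx":0,"ry":0,"rz":0,"jaw":0.35},{"dx":0,"dy":0,"dz":-1,"rx":0,"ry":0,"rz":0,"jaw":0.35}]' | tail -2
python3 -c "from h import *;where()"
python3 -m handwheel '[{"dx":0,"dy":0,"dz":1.5,"rx":0,"ry":0,"rz":0,"jaw":0.35},{"dx":0,"dy":0,"dz":3,"rx":0,"ry":0,"rz":0,"jaw":0.35},{"dx":0,"dy":0,"dz":4.4,"rx":0,"ry":0,"rz":0,"jaw":0.35},{"dx":0,"dy":0,"dz":4.4,"rx":0,"ry":0,"rz":0,"jaw":0.35},{"dx":0,"dy":0,"dz":4.4,"rx":0,"ry":0,"rz":0,"jaw":0.35}]' |tail -2
python3 -c "from h import *;where()"
python3 -m handwheel '[{"dx":0,"dy":0,"dz":0,"rx":0,"ry":0,"rz":0,"jaw":1},{"dx":0,"dy":0,"dz":0,"rx":0,"ry":0,"rz":0,"jaw":1},{"dx":0,"dy":0,"dz":0,"rx":0,"ry":0,"rz":0,"jaw":1},{"dx":0,"dy":0,"dz":0,"rx":0,"ry":0,"rz":0,"jaw":1},{"dx":0,"dy":0,"dz":0,"rx":0,"ry":0,"rz":0,"jaw":1},{"dx":0,"dy":0,"dz":0,"rx":0,"ry":0,"rz":0,"jaw":1},{"dx":0,"dy":0,"dz":0,"rx":0,"ry":0,"rz":0,"jaw":1},{"dx":0,"dy":0,"dz":0,"rx":0,"ry":0,"rz":0,"jaw":1}]' |tail -2
python3 -c "from h import *;where()"
```

```text
width: 50.4
grip_force: 0.0
t3.70 pump x -74.5 y -40.9 z 123.7 phi -28.8 r 85.1 Ft -0.4 Fr 0.4 Fz 0.0 w 50.4
width: 57.1
grip_force: 0.0
t4.12 pump x -75.0 y -40.9 z 79.4 phi -28.6 r 85.4 Ft 0.1 Fr 0.1 Fz 0.3 w 57.1
width: 21.7
grip_force: 30.0
t4.78 pump x -74.2 y -40.9 z 80.2 phi -28.9 r 84.7 Ft 1.3 Fr 0.0 Fz 4.3 w 21.7
```

Firm grip (21.7 mm, 30 N). Next is the first sweep from -29° to +21°.

```bash
python3 -m handwheel '[{"dx":0.32,"dy":0.64,"dz":0,"rx":0,"ry":0,"rz":0,"jaw":1},{"dx":0.59,"dy":1.33,"dz":0,"rx":0,"ry":0,"rz":0,"jaw":1},{"dx":0.8,"dy":2.04,"dz":0,"rx":0,"ry":0,"rz":0,"jaw":1},{"dx":0.95,"dy":2.77,"dz":0,"rx":0,"ry":0,"rz":0,"jaw":1},{"dx":1.03,"dy":3.5,"dz":0,"rx":0,"ry":0,"rz":0,"jaw":1}]'|tail -2
python3 -c "from h import *;where()"
python3 -m handwheel '[{"dx":0.02,"dy":0.74,"dz":0,"rx":0,"ry":0,"rz":0,"jaw":1},{"dx":-0.03,"dy":1.48,"dz":0,"rx":0,"ry":0,"rz":0,"jaw":1},{"dx":-0.13,"dy":2.22,"dz":0,"rx":0,"ry":0,"rz":0,"jaw":1},{"dx":-0.31,"dy":2.94,"dz":0,"rx":0,"ry":0,"rz":0,"jaw":1},{"dx":-0.54,"dy":3.64,"dz":0,"rx":0,"ry":0,"rz":0,"jaw":1},{"dx":-0.54,"dy":3.64,"dz":0,"rx":0,"ry":0,"rz":0,"jaw":1}]'|tail -2
python3 -c "from h import *;where()"
```

```text
width: 21.9
grip_force: 30.0
t5.20 pump x -84.5 y -6.7 z 80.2 phi -4.5 r 84.8 Ft -6.0 Fr 1.4 Fz 4.4 w 21.9
width: 21.6
grip_force: 30.0
t5.70 pump x -79.0 y 31.1 z 80.2 phi 21.5 r 84.9 Ft 2.3 Fr 1.9 Fz 6.3 w 21.6
```

```bash
python3 -m handwheel '[{"dx":-0.3,"dy":0.68,"dz":0,"rx":0,"ry":0,"rz":0,"jaw":1},{"dx":-0.65,"dy":1.33,"dz":0,"rx":0,"ry":0,"rz":0,"jaw":1},{"dx":-1.06,"dy":1.95,"dz":0,"rx":0,"ry":0,"rz":0,"jaw":1},{"dx":-1.52,"dy":2.53,"dz":0,"rx":0,"ry":0,"rz":0,"jaw":1}]'|tail -2
python3 -c "from h import *;where()"
python3 -m handwheel '[{"dx":-0.41,"dy":0.43,"dz":0,"rx":0,"ry":0,"rz":0,"jaw":1},{"dx":-0.73,"dy":0.74,"dz":0,"rx":0,"ry":0,"rz":0,"jaw":1},{"dx":-0.73,"dy":0.74,"dz":0,"rx":0,"ry":0,"rz":0,"jaw":1}]'|tail -2
python3 -c "from h import *;where()"
python3 -m handwheel '[{"dx":0,"dy":0,"dz":0,"rx":0,"ry":0,"rz":0,"jaw":1},{"dx":0,"dy":0,"dz":0,"rx":0,"ry":0,"rz":0,"jaw":1}]'|tail -2
python3 look.py pics/l4.png
```

```text
width: 22.2
grip_force: 30.0
t6.03 pump x -64.8 y 55.2 z 80.2 phi 40.4 r 85.1 Ft -6.0 Fr 0.6 Fz 9.7 w 22.2
width: 21.9
grip_force: 30.0
t6.28 pump x -56.9 y 63.4 z 80.2 phi 48.1 r 85.1 Ft -1.3 Fr 2.5 Fz 7.8 w 21.9
width: 21.9
grip_force: 30.0
t6.45 pump x -56.8 y 63.3 z 80.2 phi 48.1 r 85.1 Ft -0.3 Fr 2.8 Fz 4.8 w 21.9
to B: dx 17.8 dy -103.7 [439.38041182 311.78386745  80.18668749]
```

View pics/l4.png

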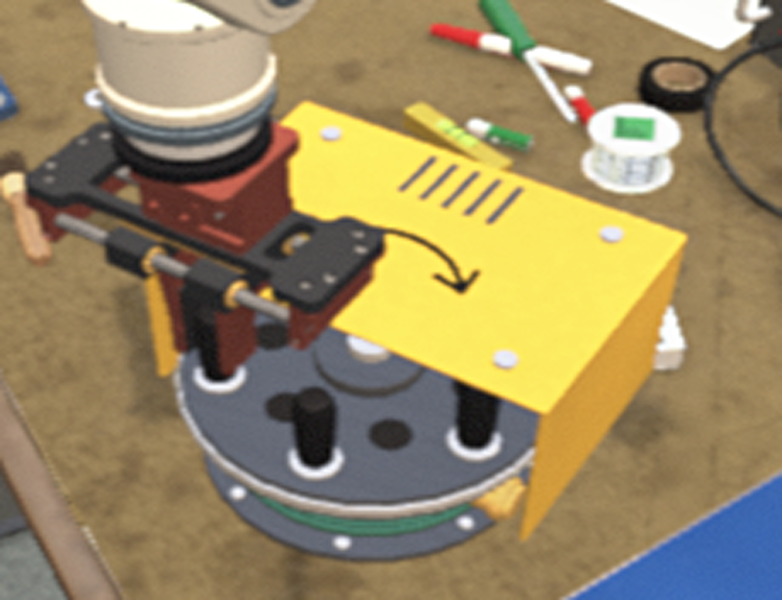

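Grip B now stands at +48° (77° turned in all), with the next grip free in front at crop (313,420), about -12°. Next I release, lift, and take that one.

```bash
python3 -m handwheel '[{"dx":0,"dy":0,"dz":0,"rx":0,"ry":0,"rz":0,"jaw":0.35},{"dx":0,"dy":0,"dz":0,"rx":0,"ry":0,"rz":0,"jaw":0.35},{"dx":0,"dy":0,"dz":0,"rx":0,"ry":0,"rz":0,"jaw":0.35},{"dx":0,"dy":0,"dz":0,"rx":0,"ry":0,"rz":0,"jaw":0.35},{"dx":0,"dy":0,"dz":-2.5,"rx":0,"ry":0,"rz":0,"jaw":0.35},{"dx":0,"dy":0,"dz":-5.3,"rx":0,"ry":0,"rz":0,"jaw":0.35},{"dx":1.3,"dy":-4,"dz":-5.3,"rx":0,"ry":0,"rz":0,"jaw":0.35},{"dx":2.64,"dy":-8.08,"dz":-5.3,"rx":0,"ry":0,"rz":0,"jaw":0.35},{"dx":2.64,"dy":-8.08,"dz":-5.3,"rx":0,"ry":0,"rz":0,"jaw":0.35},{"dx":2.64,"dy":-8.08,"dz":-5.3,"rx":0,"ry":0,"rz":0,"jaw":0.35}]'|tail -2
python3 - <<'E'
from h import *
where()
for n in("top",):
    f=imaging.grab_frame(n); cv2.imwrite("pics/t5.png",cv2.resize(f["color"][160:260,230:380],None,fx=5,fy=5,interpolation=2)[:,:,::-1])
    for ph in(-11.9,48.1):
        a=np.radians(ph); q=AX+85*(-np.cos(a)*px+np.sin(a)*py); print(ph,q,(proj(f,(*q,149))-[230,160])*5)
E
```

```text
width: 57.1
grip_force: 0.0
t7.33 pump x -83.7 y -19.2 z 133.0 phi -12.9 r 85.9 Ft -0.8 Fr -0.5 Fz -0.1 w 57.1
-11.9 [456.16201897 228.39560064] [511.92276057 313.72363622]
48.1 [439.49317437 311.73311362] [334.81987405 352.81596264]
```

View pics/t5.png

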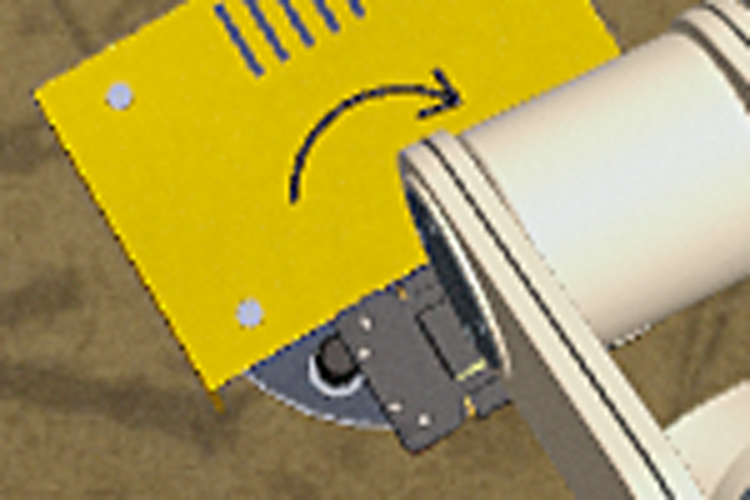

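The released grip, at crop (337,350), stands where predicted, so the wheel stayed put. Next I go down on the next grip.

```bash
python3 -m handwheel '[{"dx":0,"dy":0,"dz":2.7,"rx":0,"ry":0,"rz":0,"jaw":0.35},{"dx":0,"dy":0,"dz":5.3,"rx":0,"ry":0,"rz":0,"jaw":0.35},{"dx":0,"dy":0,"dz":5.3,"rx":0,"ry":0,"rz":0,"jaw":0.35},{"dx":0,"dy":0,"dz":5.3,"rx":0,"ry":0,"rz":0,"jaw":0.35}]'|tail -2
python3 -c "from h import *;where()"
python3 -m handwheel '[{"dx":0,"dy":0,"dz":0,"rx":0,"ry":0,"rz":0,"jaw":1},{"dx":0,"dy":0,"dz":0,"rx":0,"ry":0,"rz":0,"jaw":1},{"dx":0,"dy":0,"dz":0,"rx":0,"ry":0,"rz":0,"jaw":1},{"dx":0,"dy":0,"dz":0,"rx":0,"ry":0,"rz":0,"jaw":1},{"dx":0,"dy":0,"dz":0,"rx":0,"ry":0,"rz":0,"jaw":1},{"dx":0,"dy":0,"dz":0,"rx":0,"ry":0,"rz":0,"jaw":1},{"dx":0,"dy":0,"dz":0,"rx":0,"ry":0,"rz":0,"jaw":1},{"dx":0,"dy":0,"dz":0,"rx":0,"ry":0,"rz":0,"jaw":1}]' |tail -2
python3 -c "from h import *;where()"
```

```text
width: 57.0
grip_force: 0.0
t7.72 pump x -84.0 y -16.5 z 78.9 phi -11.1 r 85.6 Ft 0.3 Fr 0.2 Fz 0.2 w 57.0
width: 21.5
grip_force: 30.0
t8.38 pump x -82.8 y -17.6 z 80.4 phi -12.0 r 84.6 Ft 2.0 Fr 0.8 Fz 5.8 w 21.5
```

```bash
python3 -m handwheel '[{"dx":0.11,"dy":0.66,"dz":0,"rx":0,"ry":0,"rz":0,"jaw":1},{"dx":0.17,"dy":1.4,"dz":0,"rx":0,"ry":0,"rz":0,"jaw":1},{"dx":0.16,"dy":2.14,"dz":0,"rx":0,"ry":0,"rz":0,"jaw":1},{"dx":0.09,"dy":2.88,"dz":0,"rx":0,"ry":0,"rz":0,"jaw":1},{"dx":-0.02,"dy":3.46,"dz":0,"rx":0,"ry":0,"rz":0,"jaw":1}]'|tail -1
python3 -c "from h import *;where()"
python3 -m handwheel '[{"dx":-0.03,"dy":0.145,"dz":0,"rx":0,"ry":0,"rz":0,"jaw":1},{"dx":-0.07,"dy":0.29,"dz":0,"rx":0,"ry":0,"rz":0,"jaw":1},{"dx":-0.1,"dy":0.43,"dz":0,"rx":0,"ry":0,"rz":0,"jaw":1},{"dx":-0.14,"dy":0.575,"dz":0,"rx":0,"ry":0,"rz":0,"jaw":1}]'|tail -1
python3 -c "from h import *;where()"
python3 -m handwheel '[{"dx":-0.04,"dy":0.14,"dz":0,"rx":0,"ry":0,"rz":0,"jaw":1},{"dx":-0.09,"dy":0.28,"dz":0,"rx":0,"ry":0,"rz":0,"jaw":1}]'|tail -1
python3 -c "from h import *;where()"
python3 -m handwheel '[{"dx":-0.045,"dy":0.14,"dz":0,"rx":0,"ry":0,"rz":0,"jaw":1},{"dx":-0.09,"dy":0.28,"dz":0,"rx":0,"ry":0,"rz":0,"jaw":1}]'|tail -1
python3 -c "from h import *;where()"
```

```text
grip_force: 30.0
t8.80 pump x -83.1 y 16.3 z 80.4 phi 11.1 r 84.7 Ft -6.0 Fr 2.0 Fz 9.3 w 21.7
grip_force: 30.0
t9.13 pump x -81.9 y 21.8 z 80.4 phi 14.9 r 84.8 Ft -5.0 Fr 2.0 Fz 8.7 w 21.3
grip_force: 30.0
t9.30 pump x -81.1 y 24.6 z 80.4 phi 16.9 r 84.8 Ft -6.3 Fr 3.2 Fz 9.5 w 22.0
grip_force: 30.0
t9.47 pump x -80.4 y 27.0 z 80.4 phi 18.6 r 84.8 Ft -10.2 Fr 1.4 Fz 10.7 w 21.7
```

```bash
python3 -m handwheel '[{"dx":-0.05,"dy":0.14,"dz":0,"rx":0,"ry":0,"rz":0,"jaw":1},{"dx":-0.105,"dy":0.28,"dz":0,"rx":0,"ry":0,"rz":0,"jaw":1}]'|tail -1
python3 -c "from h import *;where()"
python3 -m handwheel '[{"dx":-0.055,"dy":0.14,"dz":0,"rx":0,"ry":0,"rz":0,"jaw":1},{"dx":-0.115,"dy":0.275,"dz":0,"rx":0,"ry":0,"rz":0,"jaw":1}]'|tail -1
python3 -c "from h import *;where()"
```

```text
grip_force: 30.0
t9.63 pump x -79.5 y 29.4 z 80.4 phi 20.3 r 84.8 Ft -10.8 Fr 1.4 Fz 11.6 w 22.0
grip_force: 30.0
t9.80 pump x -78.6 y 31.9 z 80.4 phi 22.1 r 84.8 Ft -13.8 Fr 0.8 Fz 12.0 w 21.8
```

```bash
python3 -m handwheel '[{"dx":-0.06,"dy":0.135,"dz":0,"rx":0,"ry":0,"rz":0,"jaw":1},{"dx":-0.125,"dy":0.27,"dz":0,"rx":0,"ry":0,"rz":0,"jaw":1}]'|tail -1
python3 -c "from h import *;where()"
python3 -m handwheel '[{"dx":-0.065,"dy":0.13,"dz":0,"rx":0,"ry":0,"rz":0,"jaw":1},{"dx":-0.135,"dy":0.265,"dz":0,"rx":0,"ry":0,"rz":0,"jaw":1}]'|tail -1
python3 -c "from h import *;where()"
```

```text
grip_force: 30.0
t9.97 pump x -77.7 y 34.3 z 80.3 phi 23.8 r 84.9 Ft -15.0 Fr 1.4 Fz 12.6 w 21.9
grip_force: 30.0
t10.13 pump x -76.6 y 36.7 z 80.3 phi 25.6 r 84.9 Ft -13.8 Fr 1.3 Fz 13.8 w 21.8
```

```bash
python3 -m handwheel '[{"dx":-0.07,"dy":0.13,"dz":0,"rx":0,"ry":0,"rz":0,"jaw":1},{"dx":-0.145,"dy":0.26,"dz":0,"rx":0,"ry":0,"rz":0,"jaw":1}]'|tail -1
python3 -c "from h import *;where()"
python3 -m handwheel '[{"dx":-0.075,"dy":0.13,"dz":0,"rx":0,"ry":0,"rz":0,"jaw":1},{"dx":-0.155,"dy":0.255,"dz":0,"rx":0,"ry":0,"rz":0,"jaw":1}]'|tail -1
python3 -c "from h import *;where()"
```

```text
grip_force: 30.0
t10.30 pump x -74.9 y 40.0 z 80.3 phi 28.1 r 84.9 Ft -9.0 Fr 1.6 Fz 11.4 w 22.0
grip_force: 30.0
t10.47 pump x -73.2 y 43.0 z 80.3 phi 30.5 r 84.9 Ft -9.2 Fr 3.5 Fz 11.8 w 21.5
```

```bash
python3 -m handwheel '[{"dx":-0.08,"dy":0.125,"dz":0,"rx":0,"ry":0,"rz":0,"jaw":1},{"dx":-0.16,"dy":0.25,"dz":0,"rx":0,"ry":0,"rz":0,"jaw":1}]'|tail -1
python3 -c "from h import *;where()"
```

```text
grip_force: 30.0
t10.63 pump x -71.4 y 46.0 z 80.4 phi 32.8 r 84.9 Ft -5.9 Fr 2.7 Fz 11.0 w 21.8
```

```bash
python3 -m handwheel '[{"dx":-0.085,"dy":0.12,"dz":0,"rx":0,"ry":0,"rz":0,"jaw":1},{"dx":-0.125,"dy":0.185,"dz":0,"rx":0,"ry":0,"rz":0,"jaw":1}]'|tail -1
python3 -c "from h import *;where()"
```

```text
grip_force: 30.0
t10.80 pump x -70.1 y 48.0 z 80.3 phi 34.4 r 84.9 Ft -5.6 Fr 2.8 Fz 10.9 w 22.0
```

```bash
for i in 1 2; do python3 -m handwheel '[{"dx":0,"dy":0,"dz":0,"rx":0,"ry":0,"rz":0,"jaw":1},{"dx":0,"dy":0,"dz":0,"rx":0,"ry":0,"rz":0,"jaw":1},{"dx":0,"dy":0,"dz":0,"rx":0,"ry":0,"rz":0,"jaw":1}]'|tail -1
python3 -c "from h import *;where()"; done
```

```text
grip_force: 30.0
t11.05 pump x -69.9 y 48.2 z 80.4 phi 34.6 r 84.9 Ft -3.5 Fr 2.3 Fz 10.6 w 21.7
grip_force: 30.0
t11.30 pump x -69.9 y 48.2 z 80.4 phi 34.6 r 84.9 Ft -4.6 Fr 3.3 Fz 9.9 w 21.3
```

The resistance doubled from about 6 N to 15 N near φ≈24–26°. It fell away again and the wheel now stands about 8–10° past the crest. I let go and back off.

```bash
python3 -m handwheel '[{"dx":0,"dy":0,"dz":0,"rx":0,"ry":0,"rz":0,"jaw":0.35},{"dx":0,"dy":0,"dz":0,"rx":0,"ry":0,"rz":0,"jaw":0.35},{"dx":0,"dy":0,"dz":0,"rx":0,"ry":0,"rz":0,"jaw":0.35},{"dx":0,"dy":0,"dz":0,"rx":0,"ry":0,"rz":0,"jaw":0.35},{"dx":0,"dy":0,"dz":0,"rx":0,"ry":0,"rz":0,"jaw":0.35},{"dx":0,"dy":0,"dz":-2,"rx":0,"ry":0,"rz":0,"jaw":0.35},{"dx":0,"dy":0,"dz":-5,"rx":0,"ry":0,"rz":0,"jaw":0.35},{"dx":0,"dy":0,"dz":-8,"rx":0,"ry":0,"rz":0,"jaw":0.35},{"dx":0,"dy":0,"dz":-11,"rx":0,"ry":0,"rz":0,"jaw":0.35},{"dx":0,"dy":0,"dz":-12,"rx":0,"ry":0,"rz":0,"jaw":0.35}]'|tail -2
python3 -m handwheel '[{"dx":0,"dy":4,"dz":0,"rx":0,"ry":0,"rz":0,"jaw":0.35},{"dx":0,"dy":8,"dz":0,"rx":0,"ry":0,"rz":0,"jaw":0.35},{"dx":0,"dy":12,"dz":0,"rx":0,"ry":0,"rz":0,"jaw":0.35},{"dx":0,"dy":16,"dz":0,"rx":0,"ry":0,"rz":0,"jaw":0.35},{"dx":0,"dy":20,"dz":0,"rx":0,"ry":0,"rz":0,"jaw":0.35},{"dx":0,"dy":20,"dz":0,"rx":0,"ry":0,"rz":0,"jaw":0.35},{"dx":0,"dy":20,"dz":0,"rx":0,"ry":0,"rz":0,"jaw":0.35}]'|tail -2
python3 - <<'E'
from h import *
where()
f=imaging.grab_frame("scene"); cv2.imwrite("pics/end.png",f["color"][:,:,::-1])
g=cv2.cvtColor(f["color"],cv2.COLOR_RGB2GRAY)
m=(g<45).astype(np.uint8)
for ph in(34.6,-25.4):
    a=np.radians(ph); q=AX+85*(-np.cos(a)*px+np.sin(a)*py); b=proj(f,(*q,149)); e=proj(f,(*q,95)); print(ph,b.round(1),e.round(1))
    u,v=b.round().astype(int); w=m[v-12:v+34,u-20:u+21]; n,l,st,ce=cv2.connectedComponentsWithStats(w)
    for k in range(1,n):
        if st[k,4]>60: print(" blob x %d-%d y %d-%d area %d"%(st[k,0]+u-20,st[k,0]+st[k,2]+u-21,st[k,1]+v-12,st[k,1]+st[k,3]+v-13,st[k,4]))
E
```

```text
width: 57.2
grip_force: 0.0
width: 57.4
grip_force: 0.0
t12.72 pump x -69.2 y 250.5 z 198.9 phi 74.5 r 259.8 Ft -0.6 Fr -1.4 Fz -0.4 w 57.4
34.6 [255.6 221.5] [257.3 241. ]
 blob x 250-272 y 220-244 area 265
-25.4 [294.2 244.3] [294.1 263.5]
 blob x 288-299 y 245-267 area 207
```

```bash
python3 -c "
from bench import arm; print(arm.finish_job())"
```

```text
the job is handed in; nothing more can be done
None
```

I turned the flywheel clockwise about 123° in two grips, past the compression peak I felt at about 114°. I then let go, leaving it standing roughly 8–10° beyond, and handed the job in at about 13 s. The resistance rose from about 6 N to 15 N and fell back to about 5 N, not the 2 N described, so how far past the peak it stands is my estimate. I never went near the brush or the rubber foot.

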